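# Change over the plates of a laboratory shaker deck

### The job

Change over the shaker deck: first turn the lock knob open, then take every blank plate off the deck and lay it flat in the white tray, and lower every tube carrier that is on the bench onto a free pair of dowel pins so that both pins are through its holes and it sits flush on the deck. With everything in place turn the lock knob back clockwise until it clicks past its detent and is locked, and leave the bottle, the tube rack and the loose flask clamp where they stand.

Things in the scene. Friction and masses are not known exactly. Their poses are not given: they have to be found in the camera images.
- shaker: Orbital shaker, fixed to the bench: taupe body, aluminium deck 290 (x) x 360 (y) mm, its top 100 mm above the bench. Origin at the centre of its foot, on the bench; x runs across its depth, away from its knob; y along the row of stations; z up.
- lock (a joint): Lock knob on the deck: black bar 60 x 14 mm, 22 to 54 mm above the deck, on a 54 mm disc, vertical axis. Rad: 0 = open, bar along the shaker's x; grows clockwise from above to 1.2 = locked; both are end stops. At q the bar lies -q about z from the shaker's x. A detent ridge at 0.75 is felt from 0.45 to 1.05 and takes about 0.15 N m either way; on either side the knob stays where it is left
- knob_grip (a point): Point on the lock knob's axis at the height to grip the bar, 46 mm above the deck (bar top at 54 mm). Fixed on the shaker, 95 mm from its centre towards -x; it does not turn with the knob and has the shaker's axes.
- tray_in (a point): Centre of the inner floor (5 mm above the bench) of a fixed, white, open tray: inside 180 mm (x) x 140 mm (y), walls 5 mm thick, rim 28 mm above the bench. Room for two blank plates side by side along x, with their long sides along y.
- station0 (a point): Station 0 of three in a row along the shaker's y (110 mm apart, numbered towards +y): point on the deck top midway between its two upright dowel pins, which stand at x = +40 and -40 mm from it. Pins: 8 mm thick, 16 mm high, the top 5 mm tapered to 3.6 mm. Axes are those of the shaker.
- station1 (a point): Station 1 of three in a row along the shaker's y (110 mm apart, numbered towards +y): point on the deck top midway between its two upright dowel pins, which stand at x = +40 and -40 mm from it. Pins: 8 mm thick, 16 mm high, the top 5 mm tapered to 3.6 mm. Axes are those of the shaker.
- station2 (a point): Station 2 of three in a row along the shaker's y (110 mm apart, numbered towards +y): point on the deck top midway between its two upright dowel pins, which stand at x = +40 and -40 mm from it. Pins: 8 mm thick, 16 mm high, the top 5 mm tapered to 3.6 mm. Axes are those of the shaker.
- carrier0: Tube carrier (two or three of three present, all alike): steel plate 110 x 60 x 10 mm with two 10 mm through holes at x = +40 and -40 mm, y = 0, on its middle an aluminium block 50 (x) x 32 (y) mm with six dark bores, 10 to 56 mm above the underside. Origin: centre of the underside; x along the length, z up. Either end may face either way. 0.3 to 0.55 kg. Starts upright on the bench.
- carrier1: Tube carrier (two or three of three present, all alike): steel plate 110 x 60 x 10 mm with two 10 mm through holes at x = +40 and -40 mm, y = 0, on its middle an aluminium block 50 (x) x 32 (y) mm with six dark bores, 10 to 56 mm above the underside. Origin: centre of the underside; x along the length, z up. Either end may face either way. 0.3 to 0.55 kg. Starts upright on the bench.
- carrier2: Tube carrier (two or three of three present, all alike): steel plate 110 x 60 x 10 mm with two 10 mm through holes at x = +40 and -40 mm, y = 0, on its middle an aluminium block 50 (x) x 32 (y) mm with six dark bores, 10 to 56 mm above the underside. Origin: centre of the underside; x along the length, z up. Either end may face either way. 0.3 to 0.55 kg. Starts upright on the bench.
- blank0: Blank plate (one or two of three present, all alike): steel plate 110 x 60 x 10 mm with two 10 mm through holes at x = +40 and -40 mm, y = 0, with a black bridge handle: bar 52 mm long (x), 14 mm wide (y), from 36 to 50 mm above the underside, on two legs. Origin: centre of the underside; x along the length, z up. About 0.3 kg. If present it starts seated on the pins of station 0.
- blank1: Blank plate (one or two of three present, all alike): steel plate 110 x 60 x 10 mm with two 10 mm through holes at x = +40 and -40 mm, y = 0, with a black bridge handle: bar 52 mm long (x), 14 mm wide (y), from 36 to 50 mm above the underside, on two legs. Origin: centre of the underside; x along the length, z up. About 0.3 kg. If present it starts seated on the pins of station 1.
- blank2: Blank plate (one or two of three present, all alike): steel plate 110 x 60 x 10 mm with two 10 mm through holes at x = +40 and -40 mm, y = 0, with a black bridge handle: bar 52 mm long (x), 14 mm wide (y), from 36 to 50 mm above the underside, on two legs. Origin: centre of the underside; x along the length, z up. About 0.3 kg. If present it starts seated on the pins of station 2.
- bottle: Bystander: amber bottle, 60 mm across, 150 mm tall, loose on the bench beyond the carriers; leave it. Origin at the centre of its underside.
- tube_rack: Bystander: loose blue tube rack 90 (x) x 160 (y) x 55 mm; leave it. Origin at the centre of its underside.
- flask_clamp: Bystander: loose small steel flask clamp, 80 mm across, 45 mm tall; leave it. Origin at the centre of its underside.
There are look-alikes about, which are no part of the job. What is shaped like the carrier2 but turquoise or yellow is not meant.

How it is judged (in metres and radians):
On the way, in this order (a step that is already met when the one before it is completed fails the run):
1. the lock knob is turned open, with the blanks still on their pins (value of joint lock below 0.2 rad and horizontal distance between blank0 and station0 below 0.006 m and height (world z) of each of blank0, blank1, blank2 below 0.106 m and horizontal distance between blank1 and station1 below 0.006 m and horizontal distance between blank2 and station2 below 0.006 m), for 0.2 s.
2. every blank lies in the tray and every carrier sits flush on a pair of pins, with the knob still open (((horizontal distance between carrier0 and station0 below 0.004 m and z of carrier0 in the frame of station0 between -0.003 and 0.003 m and angle between the x axis of carrier0 and the x axis of station0, either way round below 0.06 rad and angle between carrier0's own z axis and vertical below 0.04 rad) or (horizontal distance between carrier0 and station1 below 0.004 m and z of carrier0 in the frame of station1 between -0.003 and 0.003 m and angle between the x axis of carrier0 and the x axis of station1, either way round below 0.06 rad and angle between carrier0's own z axis and vertical below 0.04 rad) or (horizontal distance between carrier0 and station2 below 0.004 m and z of carrier0 in the frame of station2 between -0.003 and 0.003 m and angle between the x axis of carrier0 and the x axis of station2, either way round below 0.06 rad and angle between carrier0's own z axis and vertical below 0.04 rad)) and linear speed of each of carrier0, carrier1, carrier2, blank0, blank1, blank2 below 0.03 m/s and ((horizontal distance between carrier1 and station0 below 0.004 m and z of carrier1 in the frame of station0 between -0.003 and 0.003 m and angle between the x axis of carrier1 and the x axis of station0, either way round below 0.06 rad and angle between carrier1's own z axis and vertical below 0.04 rad) or (horizontal distance between carrier1 and station1 below 0.004 m and z of carrier1 in the frame of station1 between -0.003 and 0.003 m and angle between the x axis of carrier1 and the x axis of station1, either way round below 0.06 rad and angle between carrier1's own z axis and vertical below 0.04 rad) or (horizontal distance between carrier1 and station2 below 0.004 m and z of carrier1 in the frame of station2 between -0.003 and 0.003 m and angle between the x axis of carrier1 and the x axis of station2, either way round below 0.06 rad and angle between carrier1's own z axis and vertical below 0.04 rad)) and ((horizontal distance between carrier2 and station0 below 0.004 m and z of carrier2 in the frame of station0 between -0.003 and 0.003 m and angle between the x axis of carrier2 and the x axis of station0, either way round below 0.06 rad and angle between carrier2's own z axis and vertical below 0.04 rad) or (horizontal distance between carrier2 and station1 below 0.004 m and z of carrier2 in the frame of station1 between -0.003 and 0.003 m and angle between the x axis of carrier2 and the x axis of station1, either way round below 0.06 rad and angle between carrier2's own z axis and vertical below 0.04 rad) or (horizontal distance between carrier2 and station2 below 0.004 m and z of carrier2 in the frame of station2 between -0.003 and 0.003 m and angle between the x axis of carrier2 and the x axis of station2, either way round below 0.06 rad and angle between carrier2's own z axis and vertical below 0.04 rad)) and x of blank0 in the frame of tray_in between -0.075 and 0.075 m and y of blank0 in the frame of tray_in between -0.05 and 0.05 m and z of each of blank0, blank1, blank2 in the frame of tray_in below 0.006 m and angle between each of blank0, blank1, blank2's own z axis and vertical below 0.06 rad and x of blank1 in the frame of tray_in between -0.075 and 0.075 m and y of blank1 in the frame of tray_in between -0.05 and 0.05 m and x of blank2 in the frame of tray_in between -0.075 and 0.075 m and y of blank2 in the frame of tray_in between -0.05 and 0.05 m and value of joint lock below 0.4 rad), for 0.3 s.
3. the lock knob is turned past its detent and locked (value of joint lock above 0.95 rad), for 0.2 s.
At the end, for the whole second after the job is handed in: Every carrier present is at rest on one of the three stations: within 4 mm and 0.06 rad of it (either way round), underside within 3 mm of the deck, upright within 0.04 rad. Every blank present lies flat (within 0.06 rad) and still on the tray floor (within 6 mm). The lock knob reads over 0.95 rad (((horizontal distance between carrier0 and station0 below 0.004 m and z of carrier0 in the frame of station0 between -0.003 and 0.003 m and angle between the x axis of carrier0 and the x axis of station0, either way round below 0.06 rad and angle between carrier0's own z axis and vertical below 0.04 rad) or (horizontal distance between carrier0 and station1 below 0.004 m and z of carrier0 in the frame of station1 between -0.003 and 0.003 m and angle between the x axis of carrier0 and the x axis of station1, either way round below 0.06 rad and angle between carrier0's own z axis and vertical below 0.04 rad) or (horizontal distance between carrier0 and station2 below 0.004 m and z of carrier0 in the frame of station2 between -0.003 and 0.003 m and angle between the x axis of carrier0 and the x axis of station2, either way round below 0.06 rad and angle between carrier0's own z axis and vertical below 0.04 rad)) and linear speed of each of carrier0, carrier1, carrier2, blank0, blank1, blank2 below 0.03 m/s and ((horizontal distance between carrier1 and station0 below 0.004 m and z of carrier1 in the frame of station0 between -0.003 and 0.003 m and angle between the x axis of carrier1 and the x axis of station0, either way round below 0.06 rad and angle between carrier1's own z axis and vertical below 0.04 rad) or (horizontal distance between carrier1 and station1 below 0.004 m and z of carrier1 in the frame of station1 between -0.003 and 0.003 m and angle between the x axis of carrier1 and the x axis of station1, either way round below 0.06 rad and angle between carrier1's own z axis and vertical below 0.04 rad) or (horizontal distance between carrier1 and station2 below 0.004 m and z of carrier1 in the frame of station2 between -0.003 and 0.003 m and angle between the x axis of carrier1 and the x axis of station2, either way round below 0.06 rad and angle between carrier1's own z axis and vertical below 0.04 rad)) and ((horizontal distance between carrier2 and station0 below 0.004 m and z of carrier2 in the frame of station0 between -0.003 and 0.003 m and angle between the x axis of carrier2 and the x axis of station0, either way round below 0.06 rad and angle between carrier2's own z axis and vertical below 0.04 rad) or (horizontal distance between carrier2 and station1 below 0.004 m and z of carrier2 in the frame of station1 between -0.003 and 0.003 m and angle between the x axis of carrier2 and the x axis of station1, either way round below 0.06 rad and angle between carrier2's own z axis and vertical below 0.04 rad) or (horizontal distance between carrier2 and station2 below 0.004 m and z of carrier2 in the frame of station2 between -0.003 and 0.003 m and angle between the x axis of carrier2 and the x axis of station2, either way round below 0.06 rad and angle between carrier2's own z axis and vertical below 0.04 rad)) and x of blank0 in the frame of tray_in between -0.075 and 0.075 m and y of blank0 in the frame of tray_in between -0.05 and 0.05 m and z of each of blank0, blank1, blank2 in the frame of tray_in below 0.006 m and angle between each of blank0, blank1, blank2's own z axis and vertical below 0.06 rad and x of blank1 in the frame of tray_in between -0.075 and 0.075 m and y of blank1 in the frame of tray_in between -0.05 and 0.05 m and x of blank2 in the frame of tray_in between -0.075 and 0.075 m and y of blank2 in the frame of tray_in between -0.05 and 0.05 m and value of joint lock above 0.95 rad); the robot touches nothing.
It fails at once if the bottle is disturbed (distance of bottle from where it was at the start of the episode above 0.03 m).
It fails at once if the tube rack is disturbed (distance of tube_rack from where it was at the start of the episode above 0.03 m).
It fails at once if the flask clamp is disturbed (distance of flask_clamp from where it was at the start of the episode above 0.03 m).
Of carrier0, carrier1, carrier2 only 2 to 3 are there at a start; the rules pass over those that are not, and their reading is None.
Of blank0, blank1, blank2 only 1 to 2 are there at a start; the rules pass over those that are not, and their reading is None.
At some moment in a run one of carrier0, carrier1, carrier2 may be knocked a few centimetres aside while the robot is not near it.
Once in a run the grip may slacken for a moment while it holds something.
It also fails if it takes over 210 s, if anything falls off the work surface, if the arm or the gripper's body presses on something with over 40 N, if the wrist force passes 120 N, or if a joint passes its speed limit or range.

### The arm

A 6-joint arm with a two-finger parallel gripper is mounted at the origin on the work surface. World frame = base frame: x ahead of the robot, y to its left, z up, the work surface at z = 0. Lengths are in mm, angles in degrees, forces in N, time in s.
With the tool pointing down it reaches from about 425 to 925 mm from the base axis. Payload 12.5 kg.
Tool frame: the origin (TCP) lies at the very end of the fingers, on their centre line; the grasp point (between the pads) lies 19 mm behind it; z points along the fingers, y is the line along which they close (so a half turn about z gives the same grasp; the last joint's range is limited). The gripper opens to 85 mm and grips with 20 to 120 N. Pads are 22 mm wide; open, the fingers measure 114 mm over their backs; the gripper's body (76 mm by 85 mm) begins 54 mm behind the grasp point. The pads swing forward as they close: fully open they stand 13 mm farther back than shut.
Start: joints at [-80.592, 28.126, 89.318, -0, 62.55, -6.05], TCP at [166.609, -602.4, 231.327] pointing down, gripper open.
Joint ranges: [-177.58, 177.58], [-47.91, 125.51], [2.72, 160], [-65.01, 245.01], [3.68, 167.84], [-153.87, 153.87]. Speed limits (degrees/s): [127.2, 127.2, 159.86, 180, 180, 180].

### API

Orientations are given as [roll, pitch, yaw] about the fixed x, y, z axes, in that order (R = Rz(yaw) Ry(pitch) Rx(roll)).
In Python, from bench import * gives the robot as it stands.
- The arm moves only by the shell command python3 -m jog 'ROWS' [FORCE]. ROWS is JSON, a list of rows, each a list of 7 numbers: the shift along the tool's x, y, z in cm, then the turn, a rotation vector about the tool's x, y, z in rad, then the finger opening in cm, from 0 to 8.54. A call has 1 to 10 rows; each row is the pose to reach, as a shift and turn from the pose commanded when the call began, along the tool's axes at that moment; what a row does not reach only later rows make up. A row lasts 1/8 s, in which the tool goes at most 62.5 mm and 10.7 degrees, less where a joint would pass 70% of its speed; a pose out of reach is approached as far as the arm can. A call with a gripper value outside its range is refused whole. The fingers move at their own pace and stop on an object; FORCE is the grip in N (left out, the last holds). Time passes only in rows, so rows that repeat a pose let the fingers close. It gives the time, the measured TCP pose, the force, the opening and the grip force at its end, in the units of the state.
- get_obs(): the state, without advancing time (a new reading comes with each control period).
- grab_frame(name): name is "side" or "top"; returns the picture (400x640x3 uint8, red, green, blue); there is no depth.
- get_calibration(name): a dict with "fx", "fy", "cx", "cy" (pixels), "R" (3x3) and "t" (3): a world point X has camera coordinates R X + t. Camera axes: x right, y down, z forward; pixel columns grow to the right and rows downward; lengths in mm; the calibration is good to about 2 mm. A picture is of the moment at which its call begins. get_calibration takes no time and is no camera call.
- finish_job(): hands the job in; it is judged then, once.
The state is a dict: "t": time; "qpos": joint angles; "qd": joint speeds; "joint_torque": joint torques, N m; "ee_pos": TCP position; "tool_rot": TCP orientation; "ft_force": force on the tool from outside, world axes, zero at the start; "ft_torque": the same for the moment, N m; "finger_gap": finger opening in mm; "grasp_force": force on a finger pad.
Only numpy, scipy, OpenCV 4.12 (cv2) and the standard library are available. Lean on these libraries where they do the work, as an engineer would, in place of code of your own. Each camera call takes 0.05 s, during which the arm holds its last target. There are 200 camera calls.

## Working session

There is one attempt and no reset: what is moved stays moved. The work goes in short steps, Python scripts to look and compute and a shell command to move; the robot and the scene stay as the last step left them, time stands still between calls to the robot, and variables do not carry over. Pictures are saved under pics/ and viewed, at most 14 in all, crops included, and the job is handed in when it is done.

```bash
ls; mkdir -p pics
python3 - <<'E'
from bench import *
import cv2
for n in ("side","top"):
    cv2.imwrite(f"pics/{n}0.png",cv2.cvtColor(grab_frame(n),cv2.COLOR_RGB2BGR))
    c=get_calibration(n); print(n,c)
o=get_obs();print(o['ee_pos'],o['tool_rot'],o['finger_gap'],o['t'])
E
```

```text
pics
side {'fx': 363.39962645541243, 'fy': 363.39962645541243, 'cx': 316.57095655527917, 'cy': 203.65526419766817, 'R': array([[-0.86085397, -0.50851052, -0.01864117],
       [-0.30961883,  0.55252001, -0.77385904],
       [ 0.40381508, -0.66040797, -0.63308348]]), 't': array([490.63072792, 291.47091791, 659.87392808])}
top {'fx': 368.38764959908116, 'fy': 368.38764959908116, 'cx': 319.52448177108545, 'cy': 198.78871870939216, 'R': array([[ 0.0069029 , -0.99984348, -0.01629031],
       [-0.99978802, -0.00658468, -0.01950782],
       [ 0.0193975 ,  0.01642152, -0.99967698]]), 't': array([ -55.807302  ,  566.63704041, 1002.69099371])}
[ 166.58096694 -602.16196507  230.75888736] [-1.79938847e+02 -6.67714037e-03  1.54591292e+01] 85.44052528597882 0.1
```

View pics/top0.png

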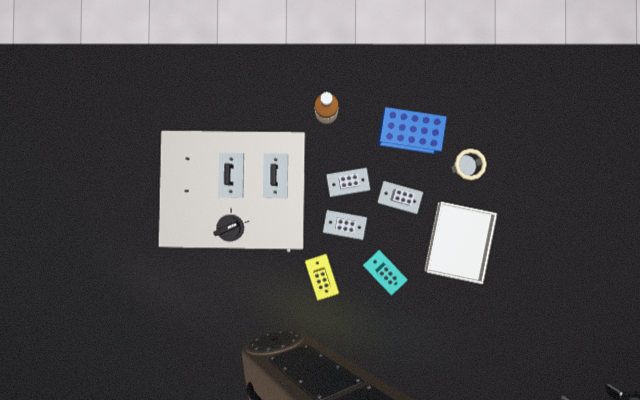

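View pics/side0.png

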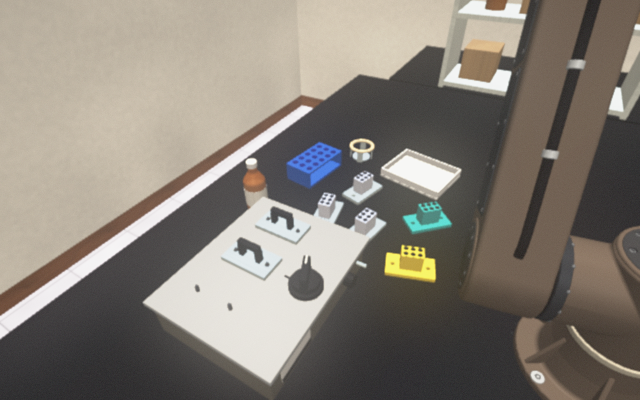

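```bash
cat > h.py <<'E'
from bench import *
import numpy as np, cv2
from scipy.spatial.transform import Rotation as Ro
def cam(n):
    c=get_calibration(n); return np.array([[c['fx'],0,c['cx']],[0,c['fy'],c['cy']],[0,0,1]]),np.array(c['R']),np.array(c['t'])
def ray(n,uv,z):
    K,R,t=cam(n); uv=np.atleast_2d(uv).astype(float)
    d=(R.T@np.linalg.inv(K)@np.c_[uv,np.ones(len(uv))].T).T; C=-R.T@t
    return C+d*((z-C[2])/d[:,2])[:,None]
def proj(n,X):
    K,R,t=cam(n); p=(K@(R@np.atleast_2d(X).T+t[:,None])).T; return p[:,:2]/p[:,2:]
def bgr(n): return cv2.cvtColor(grab_frame(n),cv2.COLOR_RGB2BGR)
def blobs(mask,amin,amax):
    c,_=cv2.findContours(mask.astype(np.uint8),cv2.RETR_EXTERNAL,cv2.CHAIN_APPROX_NONE)
    return [k for k in c if amin<cv2.contourArea(k)<amax]
def go(*W):
    "world waypoints (x,y,z,yaw deg) -> rows cm/rad in tool axes from measured pose, tool down"
    o=get_obs(); R0=Ro.from_euler('xyz',o['tool_rot'],degrees=True); p=np.array(o['ee_pos'])
    print('t',round(o['t'],2),'at',p.round(1),np.round(o['tool_rot'],2),'F',np.round(o['ft_force'],1),'gap',round(o['finger_gap'],1))
    for x,y,z,w in W:
        R=Ro.from_euler('xyz',[180,0,w],degrees=True)
        s=R0.inv().apply(np.array([x,y,z])-p)/10; r=(R0.inv()*R).as_rotvec()
        print([x,y,z,w],'->',s.round(2),r.round(3))
E
python3 - <<'E'
from h import *
im=cv2.imread('pics/top0.png'); hsv=cv2.cvtColor(im,cv2.COLOR_BGR2HSV); H,S,V=cv2.split(hsv)
print([hsv[r,c].tolist() for r,c in((200,200),(170,222),(178,335),(217,332),(240,460),(190,385))])
m=(V>100); m[:60]=0; m[300:]=0
for k in blobs(m,200,40000):
    (c,wh,a)=cv2.minAreaRect(k); ar=cv2.contourArea(k); x,y,w,h=cv2.boundingRect(k)
    z=100 if ar>10000 else 10
    b=ray('top',cv2.boxPoints((c,wh,a)),z)
    # min rect grows by half a pixel either side
    print(ar,np.round(c,1),hsv[int(c[1]),int(c[0])],'P',ray('top',c,z)[0,:2].round(1),'sides',np.linalg.norm(b[0]-b[1]).round(1),np.linalg.norm(b[1]-b[2]).round(1),'dirs',[round(float(np.degrees(np.arctan2(*(b[i+1]-b[i])[1::-1]))),1) for i in(0,1)])
E
python3 -c "
import cv2
a=cv2.imread('pics/top0.png')[120:255,155:310]
cv2.imwrite('pics/crop1.png',cv2.resize(a,None,fx=4.4,fy=4.4,interpolation=cv2.INTER_CUBIC))"
```

```text
[[15, 10, 213], [101, 17, 210], [102, 16, 208], [101, 17, 207], [90, 3, 243], [102, 16, 209]]
937.0 [321.5 276.7] [ 30 143 233] P [355.6 -58.8] sides 63.8 114.9 dirs [-71.7, -161.8]
937.5 [384.8 272.2] [ 89 152 210] P [ 369.5 -230.1] sides 63.5 113.1 dirs [-46.6, -136.6]
911.0 [344.5 224.5] [114  18 218] P [ 497.5 -120.4] sides 63.9 112.4 dirs [-9.9, -99.9]
4294.5 [460.4 242.1] [ 75   2 243] P [ 452.5 -433.1] sides 197.8 162.7 dirs [-11.4, -101.2]
913.5 [399.9 196.9] [118  15 211] P [ 573.4 -270.1] sides 63.7 112.5 dirs [-15.4, -105.4]
902.0 [347.9 181.8] [114  16 233] P [ 613.7 -128.9] sides 112.3 63.1 dirs [-80.2, -170.3]
760.0 [470. 164.] [ 99  16 207] P [ 663.9 -459.1] sides 84.4 83.9 dirs [-44.6, -135.2]
16699.0 [231.6 190.2] [ 30   2 110] P [585.2 165.3] sides 298.1 363.6 dirs [-0.3, -91.0]
2369.5 [412.4 130.4] [116 149 164] P [ 754.7 -303.5] sides 107.6 172.1 dirs [-8.4, -98.5]
550.5 [326.5 106.5] [ 15 166 117] P [819.5 -69.4] sides 85.3 62.9 dirs [0.4, -89.9]
```

View pics/crop1.png

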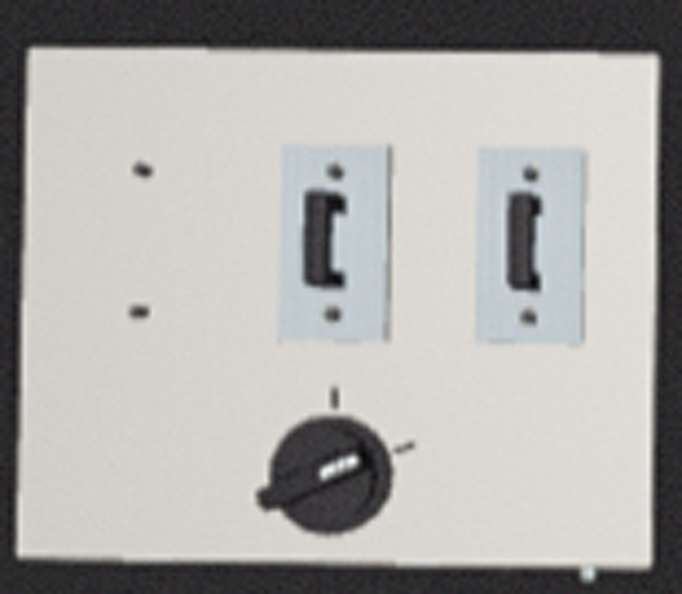

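Run:
```python
from h import *
im=cv2.imread('pics/top0.png'); hsv=cv2.cvtColor(im,cv2.COLOR_BGR2HSV); H,S,V=cv2.split(hsv)
m=((V>100)*255).astype(np.uint8); m[:60]=0; m[300:]=0; m[:,310:]=0
m=cv2.morphologyEx(m,cv2.MORPH_CLOSE,np.ones((35,35)));m=cv2.morphologyEx(m,cv2.MORPH_OPEN,np.ones((9,9)))
k=max(blobs(m,1000,1e5),key=cv2.contourArea); q=cv2.approxPolyDP(k,8,True)[:,0]; print('deck',q.tolist()); Q=ray('top',q,100)
print(Q.round(1)[:,:2].tolist(),Q.mean(0).round(1))
# side edges fits at deck height
pts=k[:,0].astype(float)
for nm,s in (('left',(pts[:,0]<170)&(pts[:,1]>140)&(pts[:,1]<240)),('right',(pts[:,0]>295)&(pts[:,1]>140)&(pts[:,1]<240)),('top',(pts[:,1]<140)&(pts[:,0]>170)&(pts[:,0]<295)),('bot',(pts[:,1]>238)&(pts[:,0]>170)&(pts[:,0]<280))):
    P=ray('top',pts[s],100)[:,:2]; f=cv2.fitLine(P.astype(np.float32),cv2.DIST_L2,0,.01,.01).ravel(); print(nm,f.round(4))
m=(H>80)&(H<125)&(S>10)&(V>150); m[:,:200]=0; m[:,300:]=0;m[:140]=0;m[215:]=0
m=cv2.morphologyEx((m*255).astype(np.uint8),cv2.MORPH_CLOSE,np.ones((25,25)))
for k in blobs(m,300,3000):
    c,wh,a=cv2.minAreaRect(k); b=ray('top',cv2.boxPoints((c,wh,a)),110); print('blank',np.round(c,2),ray('top',c,110)[0,:2].round(1),[np.round(b[i+1]-b[i],1)[:2] for i in(0,1)])
# dark small things: pins, holes, disc
d=V<150
for k in blobs(d,2,900):
    c,r=cv2.minEnclosingCircle(k)
    if 165<c[0]<295 and 140<c[1]<245:
        x,y,w,h=cv2.boundingRect(k); W=np.clip(200-V[y-2:y+h+2,x-2:x+w+2].astype(float),0,None); yy,xx=np.mgrid[y-2:y+h+2,x-2:x+w+2]
        u=((W*xx).sum()/W.sum(),(W*yy).sum()/W.sum()); print('dark',np.round(u,2),round(r,1),'z100',ray('top',u,100)[0,:2].round(1),'z110',ray('top',u,110)[0,:2].round(1))
```

```text
deck [[161, 131], [159, 246], [303, 251], [304, 132]]
[[732.3, 344.7], [445.0, 345.3], [435.8, -13.6], [731.1, -13.8]] [586.1 165.7 100. ]
left [ 1.000000e+00 -6.800000e-03  5.845837e+02  3.456098e+02]
right [ 1.000000e+00 -7.200000e-03  5.868084e+02 -1.349850e+01]
top [6.700000e-03 1.000000e+00 7.322178e+02 1.650346e+02]
bot [4.900000e-03 1.000000e+00 4.427809e+02 1.803523e+02]
blank [252.76 175.08] [622.2 111. ] [array([107. ,  -0.6]), array([  -2.3, -168.8])]
```

Run:
```python
from h import *
go((500,-300,260,60),(492.5,166.7,240,110.9))
```

```text
t 0.1 at [ 166.6 -602.2  230.8] [-1.7994e+02 -1.0000e-02  1.5460e+01] F [-0.1  0.9  1. ] gap 85.4
[500, -300, 260, 60] -> [ 40.19 -20.24  -2.9 ] [-0.001 -0.001 -0.777]
[492.5, 166.7, 240, 110.9] -> [ 51.91 -65.42  -0.85] [-1.000e-03 -1.000e-03 -1.666e+00]
```

```bash
python3 -m jog '[[40.2,-20.2,-2.9,0,0,-0.777,7],[40.2,-20.2,-2.9,0,0,-0.777,7],[40.2,-20.2,-2.9,0,0,-0.777,7],[40.2,-20.2,-2.9,0,0,-0.777,7],[40.2,-20.2,-2.9,0,0,-0.777,5],[40.2,-20.2,-2.9,0,0,-0.777,5],[46,-42,-2,0,0,-1.2,5],[46,-42,-2,0,0,-1.2,5],[51.9,-65.4,-0.9,0,0,-1.666,5],[51.9,-65.4,-0.9,0,0,-1.666,5]]' 40
python3 - <<'E'
from h import *
go((492.5,166.7,200,110.9),(492.5,166.7,128,110.9))
E
```

```text
t: 1.35
ee_pos: [475.6, -102.0, 249.2]
tool_rot: [-180.0, -0.0, 103.3]
ft_force: [0.9, -1.0, -0.6]
finger_gap: 49.7
grasp_force: 0.0
t 1.35 at [ 475.6 -102.   249.2] [-179.99   -0.    103.3 ] F [ 0.9 -1.  -0.6] gap 49.7
[492.5, 166.7, 200, 110.9] -> [25.76  7.83  4.92] [-0.    -0.    -0.133]
[492.5, 166.7, 128, 110.9] -> [25.75  7.83 12.12] [-0.    -0.    -0.133]
```

```bash
python3 -m jog '[[25.7,7.8,5,0,0,-0.133,5],[25.7,7.8,5,0,0,-0.133,5],[25.7,7.8,5,0,0,-0.133,5],[25.7,7.8,5,0,0,-0.133,5],[25.7,7.8,5,0,0,-0.133,5],[25.7,7.8,5,0,0,-0.133,5],[25.7,7.8,5,0,0,-0.133,5],[25.7,7.8,5,0,0,-0.133,5]]'
python3 - <<'E'
from h import *
go((492.5,166.7,128,110.9))
cv2.imwrite('pics/k1.png',np.hstack([cv2.resize(bgr('top')[120:270,140:310],(400,353),interpolation=2),cv2.resize(bgr('side')[220:370,210:380],(400,353),interpolation=2)]))
E
```

```text
t: 2.35
ee_pos: [494.3, 162.9, 199.6]
tool_rot: [180.0, 0.0, 110.5]
ft_force: [0.5, 0.0, 0.5]
finger_gap: 50.0
grasp_force: 0.0
t 2.35 at [494.3 162.9 199.6] [1.7999e+02 1.0000e-02 1.1049e+02] F [0.5 0.  0.5] gap 50.0
[492.5, 166.7, 128, 110.9] -> [ 0.42 -0.04  7.16] [ 0.     0.    -0.007]
```

View pics/k1.png

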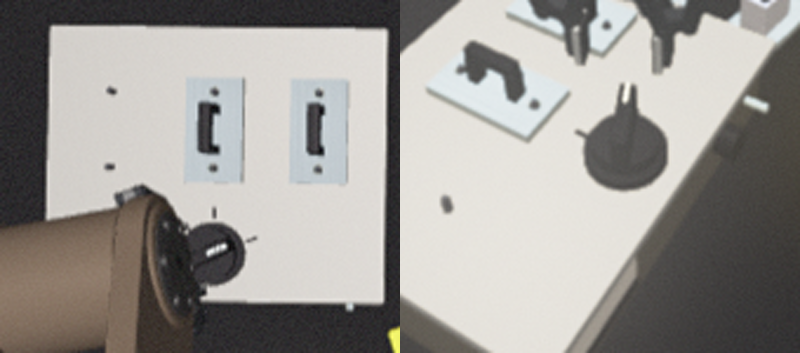

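```bash
python3 -m jog '[[0.4,0,3.6,0,0,-0.007,5],[0.4,0,7.2,0,0,-0.007,5],[0.4,0,7.2,0,0,-0.007,5],[0.4,0,7.2,0,0,-0.007,1],[0.4,0,7.2,0,0,-0.007,1],[0.4,0,7.2,0,0,-0.007,1],[0.4,0,7.2,0,0,-0.007,1],[0.4,0,7.2,0,0,-0.007,1],[0.4,0,7.2,0,0,-0.007,1]]' 40; python3 -c "
from bench import *
o=get_obs();print(o['ft_force'],o['ft_torque'],o['ee_pos'])"
```

```text
t: 3.58
ee_pos: [492.2, 167.4, 128.8]
tool_rot: [-180.0, 0.0, 111.0]
ft_force: [-5.6, -3.0, 8.7]
finger_gap: 13.4
grasp_force: 39.7
[-5.58979889 -2.96475549  8.71360524] [-0.57002392  0.93843861  0.00159029] [492.24177091 167.44642058 128.80613367]
```

```bash
python3 -m jog '[[0,0,0,0,0,-0.15,1],[0,0,0,0,0,-0.3,1],[0,0,0,0,0,-0.45,1],[0,0,0,0,0,-0.6,1],[0,0,0,0,0,-0.75,1],[0,0,0,0,0,-0.9,1],[0,0,0,0,0,-1.05,1],[0,0,0,0,0,-1.18,1],[0,0,0,0,0,-1.18,1],[0,0,0,0,0,-1.18,1]]' 60; python3 -c "
from bench import *
o=get_obs();print(o['ft_force'],o['ft_torque'],o['ee_pos'])"
```

```text
t: 4.82
ee_pos: [491.8, 167.1, 128.8]
tool_rot: [-179.9, -0.1, 178.6]
ft_force: [-8.8, -7.5, 10.5]
finger_gap: 13.0
grasp_force: 61.5
[-8.78853495 -7.54525228 10.47982604] [-0.9827774   1.30089476  0.0325526 ] [491.82226055 167.07772805 128.84345796]
```

```bash
python3 -m jog '[[0,0,0,0,0,0,5],[0,0,0,0,0,0,5],[0,0,0,0,0,0,5],[0,0,-4,0,0,0,5],[0,0,-9,0,0,0,5],[-6,-5,-9,0,0,-0.015,5],[-13,-11.1,-8,0,0,-0.015,5],[-13,-11.1,-8,0,0,-0.015,5],[-13,-11.1,-8,0,0,-0.015,5],[-13,-11.1,-8,0,0,-0.015,5]]'
python3 - <<'E'
from h import *
go((621.8,56,125.5,179.6))
im=bgr('top');hsv=cv2.cvtColor(im,cv2.COLOR_BGR2HSV); H,S,V=cv2.split(hsv)
m=(V>100); m[:195]=0; m[290:]=0; m[:,:415]=0;m[:,510:]=0
k=max(blobs(m,2000,9000),key=cv2.contourArea);q=cv2.approxPolyDP(k,6,True)[:,0];Q=ray('top',q,28)
print(q.tolist(),Q[:,:2].round(1).tolist(),Q.mean(0).round(1))
cv2.imwrite('pics/top1.png',im)
# knob state crop in the picture
E
python3 -c "
import cv2
a=cv2.imread('pics/top1.png')[100:300,150:500]
cv2.imwrite('pics/top1c.png',cv2.resize(a,None,fx=2.2,fy=2.2,interpolation=cv2.INTER_CUBIC))"
```

```text
t: 6.08
ee_pos: [619.6, 53.7, 207.1]
tool_rot: [180.0, -0.0, 179.4]
ft_force: [-0.2, 0.7, 0.1]
finger_gap: 50.5
grasp_force: 0.0
t 6.08 at [619.6  53.7 207.1] [ 1.8000e+02 -5.0000e-02  1.7942e+02] F [-0.2  0.7  0.1] gap 50.5
[621.8, 56, 125.5, 179.6] -> [-0.23  0.23  8.16] [ 0.    -0.001 -0.003]
[[438, 202], [425, 270], [482, 283], [496, 213]] [[560.1, -367.5], [379.6, -333.3], [346.8, -483.3], [532.0, -520.5]] [ 454.6 -426.1   28. ]
```

View pics/top1c.png

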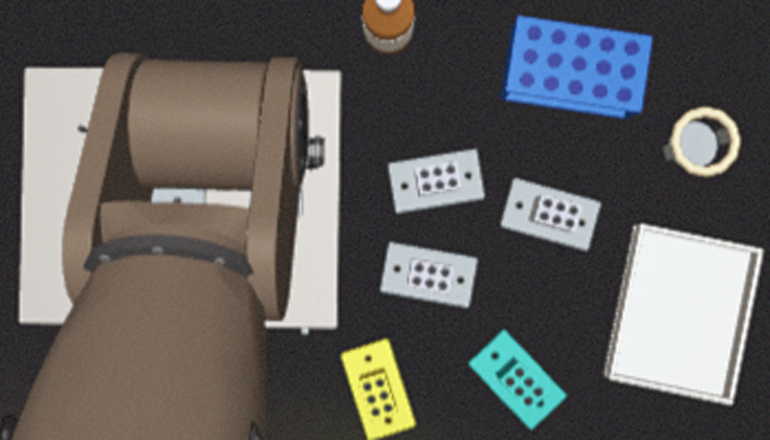

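```bash
python3 -m jog '[[-0.2,0.2,4,0,0,0,5],[-0.2,0.2,8.2,0,0,0,5],[-0.2,0.2,8.2,0,0,0,5],[-0.2,0.2,8.2,0,0,0,5],[-0.2,0.2,8.2,0,0,0,1],[-0.2,0.2,8.2,0,0,0,1],[-0.2,0.2,8.2,0,0,0,1],[-0.2,0.2,8.2,0,0,0,1],[-0.2,0.2,8.2,0,0,0,1],[-0.2,0.2,8.2,0,0,0,1]]' 60; python3 -c "
from bench import *
o=get_obs();print(o['ft_force'],o['ft_torque'],o['ee_pos'])"
```

```text
t: 7.38
ee_pos: [622.4, 55.6, 126.7]
tool_rot: [-180.0, 0.1, 179.4]
ft_force: [-1.9, 1.6, 7.8]
finger_gap: 12.6
grasp_force: 59.1
[-1.93320033  1.55917169  7.82892317] [ 0.07937178  0.30798888 -0.04745115] [622.43567743  55.59611066 126.69754056]
```

```bash
python3 -m jog '[[0,0,-2,0,0,0,1],[0,0,-4,0,0,0,1],[0,0,-8,0,0,0,1],[0,-4,-10,0,0,0.05,1],[0,-10,-10,0,0,0.2,1],[0,-16,-10,0,0,0.35,1],[0,-22,-10,0,0,0.5,1],[0,-28,-10,0,0,0.65,1],[0,-34,-10,0,0,0.8,1],[1,-38,-10,0,0,0.95,1]]' 80
python3 - <<'E'
from h import *
go((495.8,-434,110,79),(495.8,-434,33,79))
E
```

```text
t: 8.62
ee_pos: [607.7, -327.0, 224.9]
tool_rot: [-180.0, -0.0, 124.6]
ft_force: [-0.9, 1.1, -1.7]
finger_gap: 12.4
grasp_force: 78.4
t 8.62 at [ 607.7 -327.   224.9] [-1.7998e+02 -1.0000e-02  1.2465e+02] F [-0.9  1.1 -1.7] gap 12.4
[495.8, -434, 110, 79] -> [ -2.44 -15.29  11.5 ] [-0.    -0.     0.797]
[495.8, -434, 33, 79] -> [ -2.44 -15.29  19.2 ] [-0.    -0.     0.797]
```

```bash
python3 -m jog '[[-1,-5,0,0,0,0.18,1],[-2,-10,4,0,0,0.36,1],[-2.4,-15.3,8,0,0,0.54,1],[-2.4,-15.3,10,0,0,0.72,1],[-2.4,-15.3,11.5,0,0,0.797,1],[-2.4,-15.3,11.5,0,0,0.797,1],[-2.4,-15.3,11.5,0,0,0.797,1]]' 80
python3 - <<'E'
from h import *
go((495.8,-434,33,79))
E
```

```text
t: 9.5
ee_pos: [497.0, -431.9, 111.1]
tool_rot: [180.0, 0.0, 79.5]
ft_force: [0.3, -0.5, -1.6]
finger_gap: 12.5
grasp_force: 78.5
t 9.5 at [ 497.  -431.9  111.1] [1.7996e+02 3.0000e-02 7.9460e+01] F [ 0.3 -0.5 -1.6] gap 12.5
[495.8, -434, 33, 79] -> [-0.23 -0.09  7.81] [0.001 0.001 0.008]
```

```bash
python3 -m jog '[[-0.2,-0.1,4,0,0,0.008,1],[-0.2,-0.1,7,0,0,0.008,1],[-0.2,-0.1,7.9,0,0,0.008,1],[-0.2,-0.1,7.9,0,0,0.008,1],[-0.2,-0.1,7.9,0,0,0.008,1],[-0.2,-0.1,7.9,0,0,0.008,4.5],[-0.2,-0.1,7.9,0,0,0.008,4.5],[-0.2,-0.1,7.9,0,0,0.008,4.5],[-0.2,-0.1,3,0,0,0.008,4.5],[-0.2,-0.1,-3,0,0,0.008,4.5]]' 80
python3 - <<'E'
from h import *
go((540,-200,215,130),(622.6,166,215,179.6))
E
```

```text
t: 10.75
ee_pos: [495.0, -433.2, 140.6]
tool_rot: [-179.9, -0.1, 78.9]
ft_force: [0.1, -0.0, 0.6]
finger_gap: 45.1
grasp_force: 0.0
t 10.75 at [ 495.  -433.2  140.6] [-1.7988e+02 -8.0000e-02  7.8880e+01] F [ 0.1 -0.   0.6] gap 45.1
[540, -200, 215, 130] -> [23.77 -0.1  -7.4 ] [-0.001 -0.002 -0.892]
[622.6, 166, 215, 179.6] -> [61.27  0.95 -7.35] [-0.    -0.003 -1.758]
```

Now blank1.

```bash
python3 -m jog '[[6,0,-7.4,0,0,-0.18,5],[12,0,-7.4,0,0,-0.36,5],[18,0,-7.4,0,0,-0.54,5],[24,0,-7.4,0,0,-0.72,5],[30,0,-7.4,0,0,-0.9,5],[36,0.1,-7.4,0,0,-1.08,5],[42,0.3,-7.4,0,0,-1.26,5],[48,0.5,-7.4,0,0,-1.44,5],[54,0.7,-7.4,0,0,-1.62,5],[60,0.9,-7.4,0,0,-1.758,5]]'
python3 - <<'E'
from h import *
im=bgr('top'); cv2.imwrite('pics/top2.png',im)
go((622.6,165.8,215,179.6),(622.6,165.8,125.5,179.6))
E
```

```text
t: 12.0
ee_pos: [619.8, 154.1, 214.6]
tool_rot: [-180.0, 0.0, 179.9]
ft_force: [0.9, -0.9, 0.1]
finger_gap: 49.8
grasp_force: 0.0
t 12.05 at [620.5 160.5 214.4] [ 1.7989e+02  7.0000e-02 -1.7954e+02] F [-3.   4.  -1.3] gap 49.8
[622.6, 165.8, 215, 179.6] -> [-0.22  0.53 -0.06] [0.002 0.001 0.015]
[622.6, 165.8, 125.5, 179.6] -> [-0.21  0.51  8.89] [0.002 0.001 0.015]
```

```bash
python3 -m jog '[[-0.2,0.5,2,0,0,0,5],[-0.2,0.5,4,0,0,0,5],[-0.2,0.5,4,0,0,0,5],[-0.2,0.5,4,0,0,0,5]]'
python3 - <<'E'
from h import *
go((622.6,165.8,125.5,179.6))
E
```

```text
t: 12.55
ee_pos: [622.0, 156.9, 175.2]
tool_rot: [180.0, 0.1, 179.6]
ft_force: [0.4, 0.1, -0.1]
finger_gap: 50.2
grasp_force: 0.0
t 12.55 at [622.  156.9 175.2] [1.8000e+02 5.0000e-02 1.7959e+02] F [ 0.4  0.1 -0.1] gap 50.2
[622.6, 165.8, 125.5, 179.6] -> [-0.05  0.89  4.97] [ 0.     0.001 -0.   ]
```

```bash
python3 -m jog '[[-0.1,0.9,1,0,0,0,5],[-0.1,0.9,3,0,0,0,5],[-0.1,0.9,5,0,0,0,5],[-0.1,0.9,5,0,0,0,5],[-0.1,0.9,5,0,0,0,1],[-0.1,0.9,5,0,0,0,1],[-0.1,0.9,5,0,0,0,1],[-0.1,0.9,5,0,0,0,1],[-0.1,0.9,5,0,0,0,1],[-0.1,0.9,5,0,0,0,1]]' 80; python3 -c "
from bench import *
o=get_obs();print(o['ft_force'],o['ft_torque'],o['ee_pos'])"
```

```text
t: 13.8
ee_pos: [623.1, 166.1, 125.4]
tool_rot: [180.0, 0.1, 179.6]
ft_force: [-0.6, -0.2, 5.8]
finger_gap: 12.4
grasp_force: 79.0
[-0.63511017 -0.16758616  5.79751611] [0.05780526 0.12069536 0.00534867] [623.10972443 166.09887997 125.4424392 ]
```

```bash
python3 -m jog '[[0,0,-2,0,0,0,1],[0,0,-5,0,0,0,1],[0,-4,-9,0,0,0,1],[0,-10,-10,0,0,0.05,1],[0,-16,-10,0,0,0.2,1],[0,-22,-10,0,0,0.35,1],[0,-28,-10,0,0,0.5,1],[0,-34,-10,0,0,0.65,1],[1,-40,-10,0,0,0.8,1],[2,-46,-10,0,0,0.95,1]]' 80
python3 - <<'E'
from h import *
go((413.4,-418.1,110,79))
E
```

```text
t: 15.05
ee_pos: [598.9, -295.6, 224.1]
tool_rot: [-180.0, -0.0, 124.9]
ft_force: [0.6, 0.9, -3.0]
finger_gap: 12.3
grasp_force: 78.6
t 15.05 at [ 598.9 -295.6  224.1] [-1.7999e+02 -3.0000e-02  1.2490e+02] F [ 0.6  0.9 -3. ] gap 12.3
[413.4, -418.1, 110, 79] -> [  0.56 -22.22  11.42] [-0.    -0.     0.801]
```

```bash
python3 -m jog '[[0.2,-5,0,0,0,0.18,1],[0.4,-10,2,0,0,0.36,1],[0.6,-16,5,0,0,0.54,1],[0.6,-22.2,8,0,0,0.72,1],[0.6,-22.2,11.4,0,0,0.8,1],[0.6,-22.2,11.4,0,0,0.8,1],[0.6,-22.2,11.4,0,0,0.8,1],[0.6,-22.2,11.4,0,0,0.8,1]]' 80
python3 - <<'E'
from h import *
go((413.4,-418.1,32,79))
E
```

```text
t: 16.05
ee_pos: [415.8, -416.7, 111.9]
tool_rot: [179.9, 0.1, 79.5]
ft_force: [0.0, -0.4, -2.7]
finger_gap: 12.2
grasp_force: 78.7
t 16.05 at [ 415.8 -416.7  111.9] [1.799e+02 9.000e-02 7.948e+01] F [ 0.  -0.4 -2.7] gap 12.2
[413.4, -418.1, 32, 79] -> [-0.16 -0.22  7.99] [0.002 0.002 0.008]
```

```bash
python3 -m jog '[[-0.2,-0.2,4,0,0,0.008,1],[-0.2,-0.2,7.2,0,0,0.008,1],[-0.2,-0.2,8,0,0,0.008,1],[-0.2,-0.2,8,0,0,0.008,1],[-0.2,-0.2,8,0,0,0.008,1],[-0.2,-0.2,8,0,0,0.008,4],[-0.2,-0.2,8,0,0,0.008,4],[-0.2,-0.2,8,0,0,0.008,4],[-0.2,-0.2,2,0,0,0.008,4],[-0.2,-0.2,-4,0,0,0.008,6]]' 80
python3 - <<'E'
from h import *
im=bgr('top');cv2.imwrite('pics/top3.png',im);cv2.imwrite('pics/side3.png',bgr('side'))
hsv=cv2.cvtColor(im,cv2.COLOR_BGR2HSV); H,S,V=cv2.split(hsv)
m=(V>100)&(S<60); m[:60]=0; m[300:]=0; m[:,:310]=0
for k in blobs(m,600,1200):
    (c,wh,a)=cv2.minAreaRect(k)
    b=ray('top',cv2.boxPoints((c,wh,a)),10)
    print(np.round(c,1),'P',ray('top',c,10)[0,:2].round(1),'sides',np.linalg.norm(b[0]-b[1]).round(1),np.linalg.norm(b[1]-b[2]).round(1),'dirs',[round(float(np.degrees(np.arctan2(*(b[i+1]-b[i])[1::-1]))),1) for i in(0,1)])
go()
E
python3 -c "
import cv2
a=cv2.imread('pics/top3.png')[100:300,150:510]
cv2.imwrite('pics/top3c.png',cv2.resize(a,None,fx=2.2,fy=2.2,interpolation=cv2.INTER_CUBIC))"
```

```text
t: 17.3
ee_pos: [412.1, -418.2, 151.4]
tool_rot: [-179.9, -0.1, 78.9]
ft_force: [0.2, 0.1, 0.1]
finger_gap: 56.5
grasp_force: 0.0
[344.5 224.5] P [ 497.5 -120.4] sides 63.9 112.4 dirs [-9.9, -99.9]
[399.9 197. ] P [ 573.3 -270. ] sides 63.5 112.9 dirs [-15.7, -105.7]
[347.9 181.9] P [ 613.5 -129. ] sides 112.3 63.5 dirs [-80.2, -170.3]
[470.3 164.8] P [ 661.8 -459.8] sides 82.5 80.0 dirs [-44.6, -135.2]
t 17.4 at [ 413.8 -420.2  156.5] [179.58   0.36  78.88] F [-0.9 -0.6  0.2] gap 60.0
```

View pics/top3c.png

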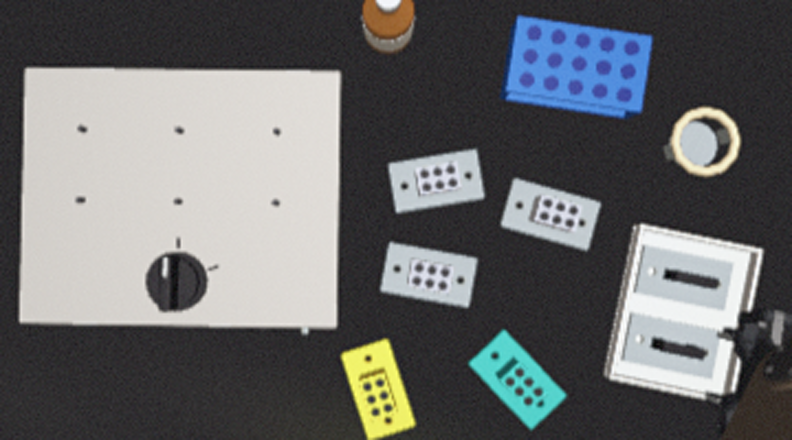

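```bash
python3 - <<'E'
from h import *
im=cv2.imread('pics/top3.png'); V=im.max(2).astype(float)
def dark(mask,ref,lo,hi,rect,z):
    x0,y0,x1,y1=rect; out=[]
    for k in blobs(mask,lo,hi):
        x,y,w,h=cv2.boundingRect(k)
        if x0<x<x1 and y0<y<y1 and w<9 and h<9:
            s=np.s_[y-2:y+h+2,x-2:x+w+2]; W=np.clip(ref-V[s],0,None); yy,xx=np.mgrid[s]
            u=((W*xx).sum()/W.sum(),(W*yy).sum()/W.sum()); out.append(np.r_[u,ray('top',u,z)[0,:2]].round(1))
    return out
for p in dark(V<170,195,0.5,60,(165,140,295,200),108): print('pin',p)
for r in ((325,205,370,245),(375,175,428,220),(322,160,372,205)):
    for p in dark(V<150,185,0,25,r,10): print('hole',r[:2],p)
E
python3 - <<'E'
from h import *
im=cv2.imread('pics/top3.png'); V=im.max(2).astype(float)
def dark(th,ref,rect,z,tag):
    x0,y0,x1,y1=rect
    n,L,st,ce=cv2.connectedComponentsWithStats((V[y0:y1,x0:x1]<th).astype(np.uint8))
    for x,y,w,h,a in st[1:]:
        if w<9 and h<9 and x>1 and y>1:
            x+=x0;y+=y0; s=np.s_[y-2:y+h+2,x-2:x+w+2]; W=np.clip(ref-V[s],0,None); yy,xx=np.mgrid[s]
            u=((W*xx).sum()/W.sum(),(W*yy).sum()/W.sum()); print(tag,a,np.r_[u,ray('top',u,z)[0,:2]].round(1))
dark(170,195,(165,140,295,205),108,'pin')
for r in ((325,205,370,245),(375,175,428,220),(322,160,372,205)): dark(150,185,r,10,'hole')
E
```

```text
pin 13 [187.  158.3 663.2 275.2]
pin 10 [231.2 158.9 662.2 165.4]
pin 10 [275.4 159.4 661.3  55.9]
pin 15 [186.2 190.4 583.4 276.1]
pin 10 [230.6 191.1 582.4 165.9]
pin 9 [274.9 191.8 581.6  56.2]
hole 10 [ 340.1  221.2  506.3 -108.5]
hole 9 [330.  221.7 504.7 -81.1]
hole 10 [ 345.9  222.3  503.4 -124.1]
hole 10 [ 351.9  223.4  500.7 -140.4]
hole 10 [ 339.   227.3  489.9 -105.5]
hole 9 [ 358.9  226.9  491.2 -159.4]
hole 11 [ 344.7  228.4  487.  -121.1]
hole 11 [ 350.7  229.4  484.3 -137.3]
hole 9 [ 385.6  192.9  584.1 -231.4]
hole 11 [ 398.3  191.8  587.3 -265.8]
hole 11 [ 404.4  193.7  582.2 -282.3]
hole 10 [ 410.2  195.3  577.9 -297.9]
hole 9 [ 396.8  198.1  570.3 -261.8]
hole 12 [ 402.4  199.8  565.7 -276.8]
hole 12 [ 408.4  201.2  561.9 -293. ]
hole 9 [ 414.   200.9  562.9 -308.3]
hole 1 [ 401.5  201.8  560.2 -274.5]
hole 11 [ 354.4  176.7  627.7 -146.6]
hole 11 [ 342.1  178.9  621.4 -113.3]
hole 11 [ 348.5  177.7  624.9 -130.4]
hole 9 [ 362.4  179.4  620.5 -168.3]
hole 2 [ 339.5  180.9  616.1 -106.1]
hole 11 [ 355.3  182.7  611.4 -149.2]
hole 9 [333.4 184.1 607.  -89.5]
hole 11 [ 343.1  185.   604.8 -116. ]
hole 11 [ 349.5  183.7  608.4 -133.2]
hole 2 [ 340.6  186.4  600.9 -109.3]
```

Run:
```python
from h import *
go((573.5,-269.9,100,74.6))
```

```text
t 17.4 at [ 413.8 -420.2  156.5] [179.58   0.36  78.88] F [-0.9 -0.6  0.2] gap 60.0
[573.5, -269.9, 100, 74.6] -> [17.87 12.73  5.63] [0.008 0.006 0.075]
```

```bash
python3 -m jog '[[6,4,1,0,0,0.07,6],[12,8.5,3,0,0,0.07,6],[17.8,12.7,5.4,0,0,0.07,6],[17.8,12.7,5.4,0,0,0.07,6],[17.8,12.7,5.4,0,0,0.07,6],[17.8,12.7,5.4,0,0,0.07,6],[17.8,12.7,5.4,0,0,0.07,6]]'
python3 - <<'E'
from h import *
cv2.imwrite('pics/s4.png',cv2.resize(bgr('side')[130:280,250:450],(800,600),interpolation=2))
go((573.5,-269.9,18,74.6))
E
```

```text
t: 18.27
ee_pos: [570.6, -269.3, 96.7]
tool_rot: [180.0, 0.0, 74.8]
ft_force: [0.3, -1.2, 0.6]
finger_gap: 60.2
grasp_force: 0.0
t 18.32 at [ 570.6 -269.3   96.8] [1.7997e+02 2.0000e-02 7.4780e+01] F [-0.6  0.1  0.8] gap 60.0
[573.5, -269.9, 18, 74.6] -> [0.02 0.29 7.88] [0.001 0.    0.003]
```

View pics/s4.png

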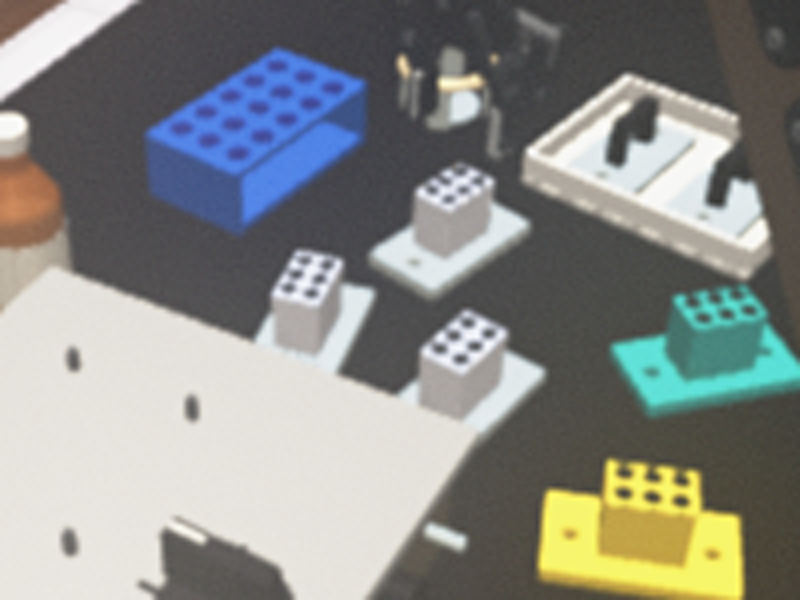

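```bash
python3 -m jog '[[0,0.3,4,0,0,0,6],[0,0.3,7,0,0,0,6],[0,0.3,7.9,0,0,0,6],[0,0.3,7.9,0,0,0,6],[0,0.3,7.9,0,0,0,2.5],[0,0.3,7.9,0,0,0,2.5],[0,0.3,7.9,0,0,0,2.5],[0,0.3,7.9,0,0,0,2.5],[0,0.3,7.9,0,0,0,2.5],[0,0.3,7.9,0,0,0,2.5]]' 90
python3 - <<'E'
from h import *
go((540,-60,215,120),(623.3,275.7,215,179.5))
E
```

```text
t: 19.58
ee_pos: [574.7, -269.4, 18.9]
tool_rot: [179.9, 0.0, 74.9]
ft_force: [-1.0, -0.6, 7.2]
finger_gap: 30.9
grasp_force: 90.2
t 19.57 at [ 574.7 -269.4   18.9] [1.7988e+02 4.0000e-02 7.4880e+01] F [-1.  -0.6  7.2] gap 30.9
[540, -60, 215, 120] -> [ 19.29  -8.77 -19.65] [ 0.002  0.002 -0.788]
[623.3, 275.7, 215, 179.5] -> [ 53.87  -9.49 -19.67] [ 1.000e-03  2.000e-03 -1.826e+00]
```

```bash
python3 -m jog '[[0,0,-3,0,0,0,2.5],[0,0,-9,0,0,0,2.5],[3,-1,-15,0,0,-0.1,2.5],[7,-3,-20,0,0,-0.25,2.5],[11,-5,-20,0,0,-0.4,2.5],[15,-7,-20,0,0,-0.55,2.5],[19.3,-8.8,-20,0,0,-0.7,2.5],[24,-9,-20,0,0,-0.85,2.5],[29,-9,-20,0,0,-1,2.5],[34,-9,-20,0,0,-1.15,2.5]]'
python3 - <<'E'
from h import *
go((622.5,275.7,200,179.5))
E
```

```text
t: 20.82
ee_pos: [575.9, 84.3, 217.8]
tool_rot: [180.0, 0.0, 141.0]
ft_force: [0.5, -0.1, -3.9]
finger_gap: 31.2
grasp_force: 90.1
t 20.82 at [575.9  84.3 217.8] [1.7999e+02 2.0000e-02 1.4105e+02] F [ 0.5 -0.1 -3.9] gap 31.2
[622.5, 275.7, 200, 179.5] -> [ 8.41 17.81  1.78] [-0.     0.    -0.671]
```

```bash
python3 -m jog '[[2,5,0,0,0,-0.17,2.5],[4,10,0,0,0,-0.34,2.5],[6,14,0,0,0,-0.5,2.5],[8.4,17.8,0,0,0,-0.67,2.5],[8.4,17.8,2,0,0,-0.67,2.5],[8.4,17.8,5,0,0,-0.67,2.5],[8.4,17.8,5,0,0,-0.67,2.5],[8.4,17.8,5,0,0,-0.67,2.5]]'
python3 - <<'E'
from h import *
cv2.imwrite('pics/t5.png',bgr('top')); s=bgr('side');cv2.imwrite('pics/side5.png',s)
cv2.imwrite('pics/s5.png',cv2.resize(s[170:320,140:340],(800,600),interpolation=2))
go((622.5,275.7,140,179.5)); print(np.array(get_obs()['grasp_force']))
E
```

```text
t: 21.82
ee_pos: [623.9, 273.7, 168.5]
tool_rot: [180.0, 0.1, 179.1]
ft_force: [-0.2, 0.1, -2.5]
finger_gap: 31.2
grasp_force: 90.1
t 21.93 at [624.  273.7 168.9] [1.7997e+02 1.1000e-01 1.7914e+02] F [ 0.2 -0.6 -4. ] gap 31.0
[622.5, 275.7, 140, 179.5] -> [0.16 0.2  2.89] [ 0.001  0.002 -0.006]
90.14062643051147
```

View pics/s5.png

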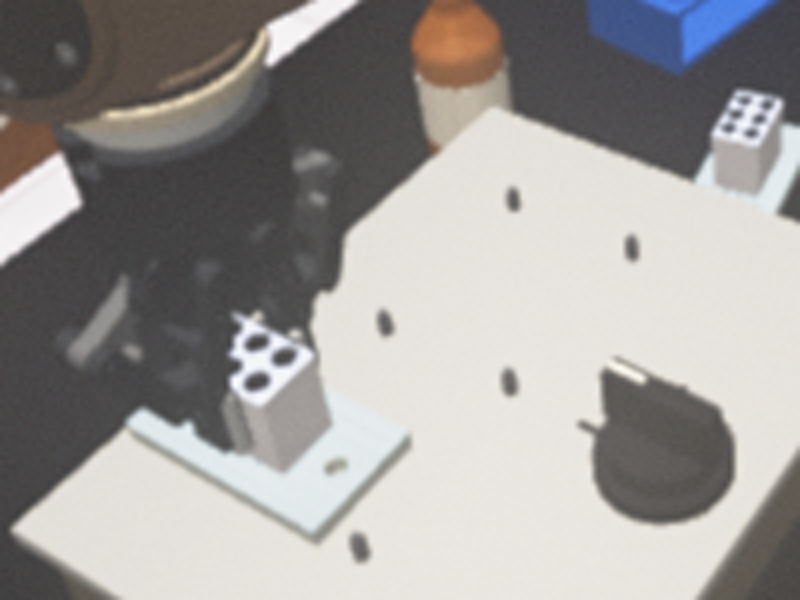

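Run:
```python
from h import *
f=lambda x,y:((140+(x+.5)/4-.5),(170+(y+.5)/4-.5))
print('hole',ray('side',f(335,466),160)[0].round(1),'pin',ray('side',f(360,547),108)[0].round(1),'pinS1',ray('side',f(510,382),108)[0].round(1), ray('side',f(386,323),108)[0].round(1))
```

```text
hole [585.7 276.4 160. ] pin [581.7 278.4 108. ] pinS1 [581.2 168.3 108. ] [660.6 167.9 108. ]
```

Run:
```python
from h import *
im=cv2.imread('pics/side5.png')
f=lambda x,y:((140+(x+.5)/4-.5),(170+(y+.5)/4-.5))
for p in ((410,437),(318,530),(128,415)): print(ray('side',f(*p),160)[0].round(1))
c=im[268:312,195:250]; cv2.imwrite('pics/c5.png',cv2.resize(c,None,fx=14,fy=13,interpolation=cv2.INTER_CUBIC))
```

```text
[568.1 248.6 160. ]
[569.9 304.2 160. ]
[683.7 300.6 160. ]
```

View pics/c5.png

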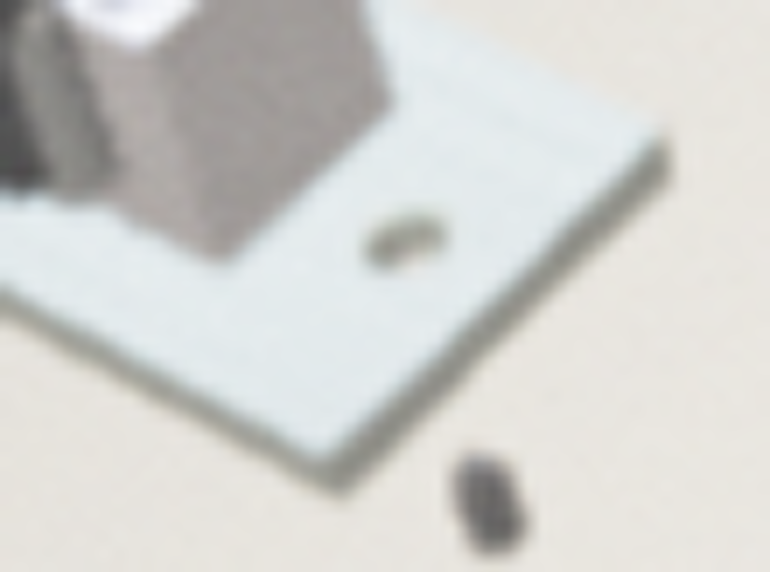

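```bash
python3 -m jog '[[0.16,0.2,1,0,0,-0.006,2.5],[0.16,0.2,2.8,0,0,-0.006,2.5],[0.16,0.2,2.8,0,0,-0.006,2.5],[0.16,0.2,2.8,0,0,-0.006,2.5],[0.16,0.2,2.8,0,0,-0.006,2.5],[0.16,0.2,2.8,0,0,-0.006,2.5]]'
python3 - <<'E'
from h import *
go((622.5,275.7,119,179.5))
E
```

```text
t: 22.68
ee_pos: [622.1, 275.8, 139.7]
tool_rot: [180.0, 0.0, 179.5]
ft_force: [-0.4, 0.2, -4.2]
finger_gap: 31.2
grasp_force: 90.1
t 22.68 at [622.1 275.8 139.7] [1.7999e+02 3.0000e-02 1.7949e+02] F [-0.4  0.2 -4.2] gap 31.2
[622.5, 275.7, 119, 179.5] -> [-0.04 -0.01  2.07] [ 0.     0.001 -0.   ]
```

```bash
python3 -m jog '[[-0.04,0,0.4,0,0,0,2.5],[-0.04,0,0.7,0,0,0,2.5],[-0.04,0,0.9,0,0,0,2.5],[-0.04,0,1.1,0,0,0,2.5],[-0.04,0,1.1,0,0,0,2.5]]'; python3 -c "
from bench import *
o=get_obs();print(o['ft_force'],o['ft_torque'],o['ee_pos'])"
```

```text
t: 23.3
ee_pos: [622.3, 275.7, 128.1]
tool_rot: [-180.0, -0.0, 179.5]
ft_force: [-0.1, -0.9, -3.7]
finger_gap: 31.1
grasp_force: 90.1
[-0.1174654  -0.86074579 -3.66833902] [-0.00498799  0.01875446 -0.00677882] [622.28599871 275.66459259 128.12727796]
```

```bash
python3 -m jog '[[0,0,0.3,0,0,0,2.5],[0,0,0.6,0,0,0,2.5],[0,0,0.85,0,0,0,2.5],[0,0,0.95,0,0,0,2.5],[0,0,0.95,0,0,0,2.5]]'; python3 -c "
from bench import *
o=get_obs();print(o['ft_force'],o['ft_torque'],o['ee_pos'])"
```

```text
t: 23.92
ee_pos: [622.3, 275.7, 119.0]
tool_rot: [-180.0, 0.0, 179.5]
ft_force: [-2.3, -0.0, -1.6]
finger_gap: 30.9
grasp_force: 90.6
[-2.26511811 -0.00285122 -1.5662884 ] [0.00729685 0.23710474 0.00826273] [622.29962037 275.68696272 118.97871659]
```

```bash
python3 -m jog '[[0,0,0,0,0,0,5.5],[0,0,0,0,0,0,5.5],[0,0,0,0,0,0,5.5],[0,0,-4,0,0,0,5.5],[0,0,-9,0,0,0,5.5],[1,-5,-9,0,0,0.15,5.5],[3,-11,-9,0,0,0.3,5.5],[5,-17,-9,0,0,0.45,5.5],[7,-23,-9,0,0,0.6,5.5],[9,-29,-9,0,0,0.75,5.5]]'
python3 - <<'E'
from h import *
im=bgr('top');cv2.imwrite('pics/top6.png',im);cv2.imwrite('pics/side6.png',bgr('side'))
V=im.max(2);S=cv2.cvtColor(im,cv2.COLOR_BGR2HSV)[...,1]
m=(V>100)&(S<60); m[:60]=0; m[300:]=0; m[:,:310]=0
for k in blobs(m,600,1200):
    (c,wh,a)=cv2.minAreaRect(k); b=ray('top',cv2.boxPoints((c,wh,a)),10); i=int(np.linalg.norm(b[2]-b[1])>np.linalg.norm(b[1]-b[0]));d=b[i+1]-b[i]
    print('P',ray('top',c,10)[0,:2].round(1),'long',np.linalg.norm(d).round(1),round(np.degrees(np.arctan2(d[1],d[0]))%180,1))
go((498,-120.3,90,80.2))
E
```

```text
t: 25.18
ee_pos: [530.0, -12.4, 209.2]
tool_rot: [180.0, 0.0, 136.3]
ft_force: [1.4, -0.5, -0.4]
finger_gap: 55.0
grasp_force: 0.0
P [ 495.7 -130.7] long 91.5 80.1
P [ 613.5 -129. ] long 112.3 99.8
P [ 663.2 -460.1] long 83.9 139.7
t 25.27 at [529.3 -14.9 209.2] [-1.7997e+02  3.0000e-02  1.3603e+02] F [ 0.3  1.3 -1.2] gap 54.8
[498, -120.3, 90, 80.2] -> [-5.06 -9.75 11.93] [-0.     0.001  0.974]
```

```bash
python3 -m jog '[[-1,-2,3,0,0,0.18,6],[-2,-4,6,0,0,0.36,6],[-3,-6,9,0,0,0.54,6],[-4,-8,11.9,0,0,0.72,6],[-5,-9.7,11.9,0,0,0.9,6],[-5,-9.7,11.9,0,0,0.974,6],[-5,-9.7,11.9,0,0,0.974,6],[-5,-9.7,11.9,0,0,0.974,6],[-5,-9.7,11.9,0,0,0.974,6]]'
python3 - <<'E'
from h import *
go((498,-120.3,19,80.2))
cv2.imwrite('pics/s7.png',cv2.resize(bgr('side')[180:330,170:430],(800,462),interpolation=2))
E
```

```text
t: 26.4
ee_pos: [500.5, -115.2, 90.0]
tool_rot: [180.0, 0.0, 80.8]
ft_force: [0.0, -1.0, 0.1]
finger_gap: 60.1
grasp_force: 0.0
t 26.4 at [ 500.5 -115.2   90. ] [1.7998e+02 1.0000e-02 8.0810e+01] F [ 0.  -1.   0.1] gap 60.1
[498, -120.3, 19, 80.2] -> [-0.55 -0.16  7.1 ] [0.    0.    0.011]
```

View pics/s7.png

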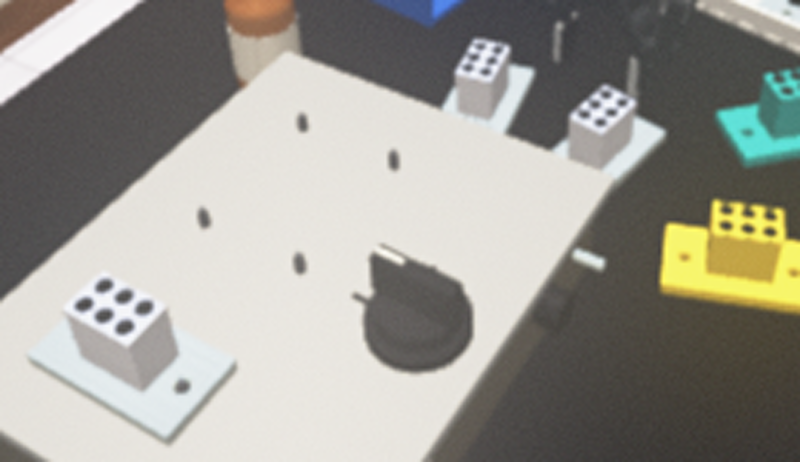

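Carrier at station 2 is flush with the pin in its hole (182,386); the fingers straddle the next carrier's block (600,125).

```bash
python3 -m jog '[[-0.5,-0.2,3,0,0,0.011,6],[-0.5,-0.2,6,0,0,0.011,6],[-0.5,-0.2,7.1,0,0,0.011,6],[-0.5,-0.2,7.1,0,0,0.011,6],[-0.5,-0.2,7.1,0,0,0.011,2.5],[-0.5,-0.2,7.1,0,0,0.011,2.5],[-0.5,-0.2,7.1,0,0,0.011,2.5],[-0.5,-0.2,7.1,0,0,0.011,2.5],[-0.5,-0.2,7.1,0,0,0.011,2.5],[-0.5,-0.2,7.1,0,0,0.011,2.5]]' 90
python3 - <<'E'
from h import *
go((622.4,165.7,215,179.5))
E
```

```text
t: 27.7
ee_pos: [498.0, -120.2, 20.0]
tool_rot: [179.9, 0.0, 80.1]
ft_force: [0.4, -0.1, 5.6]
finger_gap: 31.0
grasp_force: 89.8
t 27.7 at [ 498.  -120.2   20. ] [1.799e+02 2.000e-02 8.010e+01] F [ 0.4 -0.1  5.6] gap 31.0
[622.4, 165.7, 215, 179.5] -> [ 30.29   7.37 -19.5 ] [ 1.000e-03  2.000e-03 -1.735e+00]
```

```bash
python3 -m jog '[[0,0,-3,0,0,0,2.5],[0,0,-9,0,0,0,2.5],[3,1,-15,0,0,-0.17,2.5],[7,2,-19.5,0,0,-0.34,2.5],[11,3,-19.5,0,0,-0.51,2.5],[15,4,-19.5,0,0,-0.68,2.5],[19,5,-19.5,0,0,-0.85,2.5],[23,6,-19.5,0,0,-1.02,2.5],[27,7,-19.5,0,0,-1.2,2.5],[30.3,7.4,-19.5,0,0,-1.37,2.5]]'
python3 - <<'E'
from h import *
go((622.4,165.7,150,179.5))
E
```

```text
t: 28.95
ee_pos: [622.7, 167.2, 213.9]
tool_rot: [-180.0, -0.0, 158.9]
ft_force: [-0.1, -0.9, -4.3]
finger_gap: 30.9
grasp_force: 90.4
t 28.95 at [622.7 167.2 213.9] [-1.7999e+02 -1.0000e-02  1.5895e+02] F [-0.1 -0.9 -4.3] gap 30.9
[622.4, 165.7, 150, 179.5] -> [-0.03 -0.14  6.39] [-0.    -0.    -0.359]
```

```bash
python3 -m jog '[[0,-0.1,1,0,0,-0.18,2.5],[0,-0.1,3,0,0,-0.359,2.5],[0,-0.1,5,0,0,-0.359,2.5],[0,-0.1,6.4,0,0,-0.359,2.5],[0,-0.1,6.4,0,0,-0.359,2.5],[0,-0.1,6.4,0,0,-0.359,2.5],[0,-0.1,6.4,0,0,-0.359,2.5]]'
python3 - <<'E'
from h import *
go((622.4,165.7,120,179.5))
s=bgr('side');cv2.imwrite('pics/side8.png',s)
cv2.imwrite('pics/s8.png',cv2.resize(s[210:300,180:300],(800,600),interpolation=2))
E
```

```text
t: 29.82
ee_pos: [622.5, 164.8, 150.7]
tool_rot: [180.0, 0.1, 179.1]
ft_force: [0.4, 0.4, -3.2]
finger_gap: 31.2
grasp_force: 90.5
t 29.82 at [622.5 164.8 150.7] [1.7999e+02 7.0000e-02 1.7914e+02] F [ 0.4  0.4 -3.2] gap 31.2
[622.4, 165.7, 120, 179.5] -> [0.02 0.09 3.07] [ 0.     0.001 -0.006]
```

View pics/s8.png

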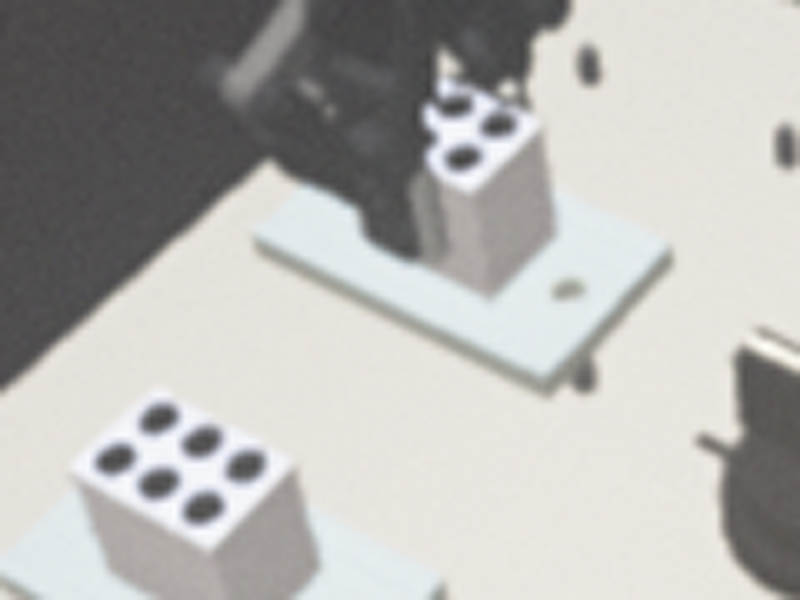

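Held level above station 1 (hole at 568,290; pin just behind the near edge at 585,375). Insert.

```bash
python3 -m jog '[[0,0.1,0.6,0,0,-0.006,2.5],[0,0.1,1,0,0,-0.006,2.5],[0,0.1,1,0,0,-0.006,2.5],[0,0.1,1.3,0,0,-0.006,2.5],[0,0.1,1.6,0,0,-0.006,2.5],[0,0.1,1.9,0,0,-0.006,2.5],[0,0.1,2.2,0,0,-0.006,2.5],[0,0.1,2.2,0,0,-0.006,2.5]]'
python3 - <<'E'
from h import *
go((622.4,165.7,120,179.5));print(get_obs()['ft_torque'])
E
```

```text
t: 30.88
ee_pos: [622.1, 165.7, 127.6]
tool_rot: [-180.0, -0.0, 179.5]
ft_force: [0.5, -0.2, -3.3]
finger_gap: 30.8
grasp_force: 90.5
t 30.88 at [622.1 165.7 127.6] [-1.7999e+02 -2.0000e-02  1.7950e+02] F [ 0.5 -0.2 -3.3] gap 30.8
[622.4, 165.7, 120, 179.5] -> [-0.03 -0.    0.76] [-0. -0. -0.]
[-0.02918272 -0.04191462  0.00410912]
```

```bash
python3 -m jog '[[0,0,0.3,0,0,0,2.5],[0,0,0.6,0,0,0,2.5],[0,0,0.8,0,0,0,2.5],[0,0,0.8,0,0,0,2.5],[0,0,0.8,0,0,0,5.5],[0,0,0.8,0,0,0,5.5],[0,0,0.8,0,0,0,5.5],[0,0,-3,0,0,0,5.5],[0,0,-8,0,0,0,5.5],[1,-5,-8,0,0,0.15,5.5]]'
python3 - <<'E'
from h import *
go((613.7,-128.9,200,99.7))
E
```

```text
t: 32.12
ee_pos: [613.4, 117.5, 211.6]
tool_rot: [179.9, 0.4, 170.9]
ft_force: [-0.0, -0.2, -0.2]
finger_gap: 55.2
grasp_force: 0.0
t 32.12 at [613.4 117.5 211.6] [179.89   0.4  170.94] F [-0.  -0.2 -0.2] gap 55.2
[613.7, -128.9, 200, 99.7] -> [ -3.9  -24.33   1.14] [0.006 0.005 1.243]
```

Run:
```python
from h import *
im=bgr('top');cv2.imwrite('pics/top9.png',im)
V=im.max(2);S=cv2.cvtColor(im,cv2.COLOR_BGR2HSV)[...,1]
m=(V>100)&(S<60); m[:60]=0; m[300:]=0; m[:,:310]=0
for k in blobs(m,400,1200):
    (c,wh,a)=cv2.minAreaRect(k); b=ray('top',cv2.boxPoints((c,wh,a)),10); i=int(np.linalg.norm(b[2]-b[1])>np.linalg.norm(b[1]-b[0]));d=b[i+1]-b[i]
    print('P',ray('top',c,10)[0,:2].round(1),'long',np.linalg.norm(d).round(1),round(np.degrees(np.arctan2(d[1],d[0]))%180,1))
```

```text
P [ 613.5 -129. ] long 112.3 99.8
P [ 663.2 -459.8] long 84.4 135.4
```

```bash
python3 -m jog '[[-1,-6,0,0,0,0.18,6],[-2,-12,0,0,0,0.36,6],[-3,-18,0,0,0,0.54,6],[-3.9,-24.3,1,0,0,0.72,6],[-3.9,-24.3,4,0,0,0.9,6],[-3.9,-24.3,8,0,0,1.08,6],[-3.9,-24.3,10,0,0,1.243,6],[-3.9,-24.3,10,0,0,1.243,6],[-3.9,-24.3,10,0,0,1.243,6],[-3.9,-24.3,10,0,0,1.243,6]]'
python3 - <<'E'
from h import *
go((613.7,-128.9,19,99.7))
E
```

```text
t: 33.42
ee_pos: [612.3, -130.3, 109.0]
tool_rot: [179.9, 0.1, 99.8]
ft_force: [-1.0, 0.4, 0.5]
finger_gap: 59.8
grasp_force: 0.0
t 33.42 at [ 612.3 -130.3  109. ] [1.7991e+02 6.0000e-02 9.9810e+01] F [-1.   0.4  0.5] gap 59.8
[613.7, -128.9, 19, 99.7] -> [0.13 0.14 9.  ] [0.002 0.001 0.002]
```

```bash
python3 -m jog '[[0.1,0.1,4,0,0,0.002,6],[0.1,0.1,8,0,0,0.002,6],[0.1,0.1,9,0,0,0.002,6],[0.1,0.1,9,0,0,0.002,6],[0.1,0.1,9,0,0,0.002,2.5],[0.1,0.1,9,0,0,0.002,2.5],[0.1,0.1,9,0,0,0.002,2.5],[0.1,0.1,9,0,0,0.002,2.5],[0.1,0.1,9,0,0,0.002,2.5],[0.1,0.1,9,0,0,0.002,2.5]]' 90
python3 - <<'E'
from h import *
go((621.5,56,205,179.5))
E
```

```text
t: 34.67
ee_pos: [613.5, -129.4, 19.6]
tool_rot: [179.9, 0.1, 99.6]
ft_force: [0.2, 0.2, 6.6]
finger_gap: 31.0
grasp_force: 90.0
t 34.67 at [ 613.5 -129.4   19.6] [1.7986e+02 8.0000e-02 9.9580e+01] F [0.2 0.2 6.6] gap 31.0
[621.5, 56, 205, 179.5] -> [ 18.12   3.92 -18.55] [ 1.000e-03  3.000e-03 -1.395e+00]
```

```bash
python3 -m jog '[[0,0,-4,0,0,0,2.5],[0,0,-10,0,0,-0.05,2.5],[1,0,-16,0,0,-0.2,2.5],[4,1,-18.5,0,0,-0.37,2.5],[8,2,-18.5,0,0,-0.54,2.5],[11,3,-18.5,0,0,-0.71,2.5],[14,3.5,-18.5,0,0,-0.88,2.5],[18.1,3.9,-18.5,0,0,-1.05,2.5],[18.1,3.9,-18.5,0,0,-1.22,2.5],[18.1,3.9,-18.5,0,0,-1.395,2.5]]'
python3 - <<'E'
from h import *
go((622,55.9,145,179.5))
E
```

```text
t: 35.92
ee_pos: [620.6, 56.6, 203.2]
tool_rot: [-180.0, -0.0, 179.9]
ft_force: [0.1, 0.5, -4.2]
finger_gap: 31.1
grasp_force: 90.8
t 35.92 at [620.6  56.6 203.2] [-1.7999e+02 -1.0000e-02  1.7990e+02] F [ 0.1  0.5 -4.2] gap 31.1
[622, 55.9, 145, 179.5] -> [-0.14 -0.07  5.82] [-0.    -0.     0.007]
```

```bash
python3 -m jog '[[-0.1,0,2,0,0,0,2.5],[-0.1,0,4,0,0,0,2.5],[-0.1,0,5.8,0,0,0,2.5],[-0.1,0,5.8,0,0,0,2.5],[-0.1,0,5.8,0,0,0,2.5],[-0.1,0,5.8,0,0,0,2.5]]'
python3 - <<'E'
from h import *
go((622,55.9,119.6,179.5))
E
```

```text
t: 36.67
ee_pos: [622.4, 55.8, 145.7]
tool_rot: [-180.0, 0.1, 179.5]
ft_force: [0.3, 0.1, -4.2]
finger_gap: 30.9
grasp_force: 90.8
t 36.67 at [622.4  55.8 145.7] [-1.7999e+02  8.0000e-02  1.7950e+02] F [ 0.3  0.1 -4.2] gap 30.9
[622, 55.9, 119.6, 179.5] -> [0.04 0.01 2.61] [-0.     0.001 -0.   ]
```

```bash
python3 -m jog '[[0.03,0,0.5,0,0,0,2.5],[0.03,0,0.8,0,0,0,2.5],[0.03,0,1.1,0,0,0,2.5],[0.03,0,1.4,0,0,0,2.5],[0.03,0,1.7,0,0,0,2.5],[0.03,0,1.7,0,0,0,2.5]]'
python3 - <<'E'
from h import *
go((622,55.9,119.6,179.5));print(get_obs()['ft_torque'])
E
```

```text
t: 37.42
ee_pos: [621.7, 55.8, 127.6]
tool_rot: [-180.0, -0.0, 179.5]
ft_force: [0.2, 0.1, -4.4]
finger_gap: 31.1
grasp_force: 90.8
t 37.42 at [621.7  55.8 127.6] [-1.8000e+02 -2.0000e-02  1.7949e+02] F [ 0.2  0.1 -4.4] gap 31.1
[622, 55.9, 119.6, 179.5] -> [-0.03  0.01  0.8 ] [-0. -0. -0.]
[-0.01382824  0.05351882  0.01465841]
```

```bash
python3 -m jog '[[0,0,0.3,0,0,0,2.5],[0,0,0.6,0,0,0,2.5],[0,0,0.85,0,0,0,2.5],[0,0,0.85,0,0,0,2.5],[0,0,0.85,0,0,0,5.5],[0,0,0.85,0,0,0,5.5],[0,0,0.85,0,0,0,5.5],[0,0,-3,0,0,0,5.5],[0,0,-8,0,0,0,5.5],[4,-4,-9,0,0,0,5.5]]'; python3 -m jog '[[6,-6,0,0,0,0,5],[8,-12,0,0,0,0,5],[10,-18,0,0,0,0,5],[10,-18,0,0,0,0,5],[10,-18,0,0,0,0,5],[10,-18,0,0,0,0,5]]'
python3 - <<'E'
from h import *
t=bgr('top');s=bgr('side');cv2.imwrite('pics/top10.png',t);cv2.imwrite('pics/side10.png',s)
a=cv2.resize(t[120:260,150:310],(400,350),interpolation=2);b=cv2.resize(s[180:340,130:330],(400,320),interpolation=2)
cv2.imwrite('pics/v10.png',np.hstack([a,np.vstack([b,np.zeros((30,400,3),np.uint8)])]))
go((492.4,167.1,220,179.5),(492.4,167.1,128,179.5))
E
```

```text
t: 38.67
ee_pos: [583.4, 16.9, 220.7]
tool_rot: [-180.0, 0.4, 179.7]
ft_force: [0.3, -0.4, -0.3]
finger_gap: 55.1
grasp_force: 0.0
t: 39.42
ee_pos: [480.1, -162.4, 217.9]
tool_rot: [-180.0, 0.0, 179.5]
ft_force: [0.3, 0.6, 0.4]
finger_gap: 49.9
grasp_force: 0.0
t 39.52 at [ 480.2 -162.   217.9] [180.    -0.   179.57] F [ 0.1 -0.3  0.2] gap 50.5
[492.4, 167.1, 220, 179.5] -> [-0.98 32.92 -0.21] [ 0.    -0.     0.001]
[492.4, 167.1, 128, 179.5] -> [-0.98 32.92  8.99] [ 0.    -0.     0.001]
```

View pics/v10.png

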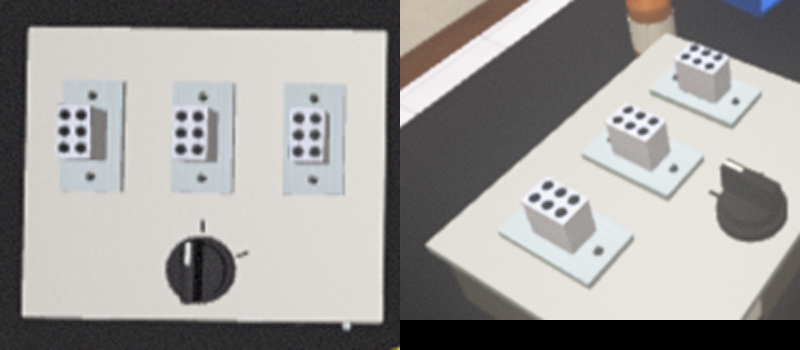

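All three carriers sit flush with pins in their holes; the knob's bar (190,270) is still open. Now lock.

```bash
python3 -m jog '[[0,6,0,0,0,0,5],[0,12,0,0,0,0,5],[0,18,0,0,0,0,5],[-1,24,0,0,0,0,5],[-1,30,0,0,0,0,5],[-1,32.9,1,0,0,0,5],[-1,32.9,4,0,0,0,5],[-1,32.9,4,0,0,0,5],[-1,32.9,4,0,0,0,5],[-1,32.9,4,0,0,0,5]]'
python3 - <<'E'
from h import *
go((492.4,167.1,128,179.5))
E
```

```text
t: 40.78
ee_pos: [493.2, 165.9, 178.9]
tool_rot: [180.0, 0.1, 179.5]
ft_force: [-0.5, -0.1, -0.5]
finger_gap: 50.0
grasp_force: 0.0
t 40.77 at [493.2 165.9 178.9] [1.7999e+02 9.0000e-02 1.7947e+02] F [-0.5 -0.1 -0.5] gap 50.0
[492.4, 167.1, 128, 179.5] -> [0.09 0.12 5.09] [ 0.     0.002 -0.   ]
```

```bash
python3 -m jog '[[0.1,0.1,2.5,0,0,0,5],[0.1,0.1,5.1,0,0,0,5],[0.1,0.1,5.1,0,0,0,5],[0.1,0.1,5.1,0,0,0,5],[0.1,0.1,5.1,0,0,0,1],[0.1,0.1,5.1,0,0,0,1],[0.1,0.1,5.1,0,0,0,1],[0.1,0.1,5.1,0,0,0,1],[0.1,0.1,5.1,0,0,0,1],[0.1,0.1,5.1,0,0,0,1]]' 70 && python3 -m jog '[[0,0,0,0,0,0.15,1],[0,0,0,0,0,0.3,1],[0,0,0,0,0,0.45,1],[0,0,0,0,0,0.6,1],[0,0,0,0,0,0.75,1],[0,0,0,0,0,0.9,1],[0,0,0,0,0,1.05,1],[0,0,0,0,0,1.19,1],[0,0,0,0,0,1.19,1],[0,0,0,0,0,1.19,1]]'; python3 -c "
from bench import *
o=get_obs();print(o['ft_force'],o['ft_torque'])"
```

```text
t: 42.02
ee_pos: [492.0, 166.9, 127.8]
tool_rot: [-180.0, 0.1, 179.5]
ft_force: [-1.7, -2.3, 6.5]
finger_gap: 12.5
grasp_force: 68.3
t: 43.28
ee_pos: [492.2, 167.0, 127.8]
tool_rot: [179.9, 0.0, 111.3]
ft_force: [-0.5, -0.9, 6.8]
finger_gap: 12.9
grasp_force: 68.6
[-0.50666335 -0.85287014  6.79999816] [-0.10842852  0.11619371 -0.02734215]
```

Release, lift, look.

```bash
python3 -m jog '[[0,0,0,0,0,0,4],[0,0,0,0,0,0,4],[0,0,0,0,0,0,4],[0,0,-3,0,0,0,4],[0,0,-9,0,0,0,4],[-5,-1,-10,0,0,0,4],[-11,-1,-10,0,0,0,4],[-17,-1,-10,0,0,0,4],[-23,-1,-10,0,0,0,4],[-29,-1,-10,0,0,0,4]]'; python3 -m jog '[[0,0,0,0,0,0,4],[0,0,0,0,0,0,4],[0,0,0,0,0,0,4]]'
python3 - <<'E'
from h import *
t=bgr('top');cv2.imwrite('pics/top11.png',cv2.resize(t[90:300,140:510],(793,450),interpolation=2))
E
```

```text
t: 44.52
ee_pos: [588.2, -108.8, 226.9]
tool_rot: [180.0, 0.0, 111.3]
ft_force: [0.7, -0.0, 0.5]
finger_gap: 40.3
grasp_force: 0.0
t: 44.9
ee_pos: [587.5, -105.7, 227.0]
tool_rot: [-180.0, -0.0, 111.4]
ft_force: [-0.4, -0.2, -0.1]
finger_gap: 39.6
grasp_force: 0.0
```

View pics/top11.png

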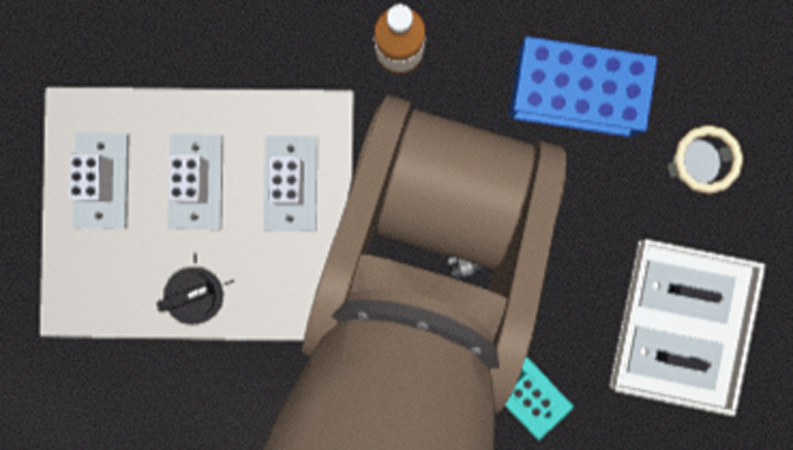

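Carriers are seated, the blanks lie in the tray, the knob bar (190,295) points at the locked mark, and the bystanders are unmoved. Handing in.

```bash
python3 -c "
from bench import *
print(finish_job())"
```

```text
the job is handed in; nothing more can be done
None
```

The changeover is done and handed in at about 45 s; the hand-in call gave no verdict. In the last picture all three carriers sit on the pins, both blanks lie in the tray, the knob is locked, and the bottle, rack and clamp are where they were.

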